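# Move the fume extraction to the round nozzle

### The job

Soldering is moving from the box-shaped slotted hood to the round black nozzle, so switch the fume extraction over: push the slotted hood's damper lever fully shut, square across its duct against the stop, and push the round nozzle's lever until it lines up with the yellow balance clip on its quadrant. Push the levers gently with a fingertip, without taking hold of them, and leave everything else on the bench where it stands.

Things in the scene. Friction and masses are not known exactly. Their poses are not given: they have to be found in the camera images.
- slot_branch: Fixed extraction branch: level 75 mm steel duct, top 116 mm above the bench; white box hood with slots (150 wide, 124 high) at its -x end, bend down through the bench at its +x end, 195 mm off. On top a quadrant plate (60 mm radius, top 127 mm; stop pins to 137 mm) under the lever. Origin: on the bench below the lever's spindle; x along the duct, hood to bend; z up.
- round_branch: Fixed extraction branch: level 75 mm steel duct, top 116 mm above the bench; black cone nozzle (124 across, 140 high) at its -x end, bend down through the bench at its +x end, 195 mm off. On top a quadrant plate (60 mm radius, top 127 mm; stop pins to 137 mm) under the lever. Origin: on the bench below the lever's spindle; x along the duct, hood to bend; z up.
- slot_lever: Level-swinging damper lever, red grip 15 mm thick, 65 to 130 mm out. Origin: on the upright spindle at grip height, 150 mm up; x out along the lever. Stops: open, its x along the branch's x (over the duct, to the bend); shut, its x along the branch's y (90 deg anticlockwise from above). Friction holds it anywhere, about 2.5 N at the grip. Starts fully to half open.
- round_lever: Level-swinging damper lever, red grip 15 mm thick, 65 to 130 mm out. Origin: on the upright spindle at grip height, 150 mm up; x out along the lever. Stops: open, its x along the branch's x (over the duct, to the bend); shut, its x along the branch's y (90 deg anticlockwise from above). Friction holds it anywhere, about 2.5 N at the grip. Starts shut or nearly so.
- clip: Yellow balance clip fixed on the quadrant of the round nozzle's branch, somewhere else each time: 8 mm wide, from 50 to 84 mm out from the spindle, top 129 mm above the bench, just under the lever's path (the lever passes over it freely). Origin: on the spindle axis, 126 mm above the bench; x outward through the middle of the clip. The lever is set when its x lies along the clip's x.
- slot_grip (a point): Point on the axis of the slotted hood's lever, 110 mm out from the spindle, in the middle of the red grip's outer half: the place to push.
- round_grip (a point): The same point on the round nozzle's lever.
- reel: Bystander: blue reel of solder standing on end, 56 mm across, 50 mm high. Origin: centre of its underside.
- flux: Bystander: amber bottle with a white cap, 38 mm across, 110 mm high. Origin: centre of its underside.
- cleaner: Bystander: blue and yellow pot of brass wool for cleaning iron tips, 64 mm across, 58 mm high. Origin: centre of its underside.
- board: Bystander: blue circuit board with parts, 70 by 55 mm, 14 mm high, lying flat. Origin: centre of its underside.

How it is judged:
At the end, for the whole second after the job is handed in: The slotted hood's lever is within 4 degrees of square across its duct, the round nozzle's lever within 5 degrees of the yellow clip, both levers at rest, and reel, bottle, pot and board within 15 mm of where they stood (angle between the x axis of slot_lever and the y axis of slot_branch, either way round below 0.07 rad and angle between the x axis of round_lever and the x axis of clip, either way round below 0.09 rad and angular speed of each of slot_lever, round_lever below 0.05 rad/s and distance of each of reel, flux, cleaner, board from where it was at the start of the episode below 0.015 m); the robot touches nothing.
It fails at once if A bystander (reel, bottle, pot or board) is moved by more than 15 mm, lifted or knocked over (distance of any of reel, flux, cleaner, board from where it was at the start of the episode above 0.015 m or angle between any of reel, flux, cleaner, board's own z axis and vertical above 0.35 rad).
It fails at once if A lever is taken between the fingers instead of being pushed ((y of the grasp point in the frame of slot_lever between -0.006 and 0.006 m and x of the grasp point in the frame of slot_lever between 0.02 and 0.145 m and z of the grasp point in the frame of slot_lever between -0.06 and 0.022 m and contact force between the fingers and slot_lever above 1.5 N) or (y of the grasp point in the frame of round_lever between -0.006 and 0.006 m and x of the grasp point in the frame of round_lever between 0.02 and 0.145 m and z of the grasp point in the frame of round_lever between -0.06 and 0.022 m and contact force between the fingers and round_lever above 1.5 N)).
It fails at once if A lever is pushed with more than 25 N (contact force between the fingers and slot_lever above 25 N or contact force between the fingers and round_lever above 25 N).
It also fails if it takes over 54 s, if anything falls off the work surface, if the arm or the gripper's body presses on something with over 40 N, if the wrist force passes 120 N, or if a joint passes its speed limit or range.

### The arm

A 6-joint arm with a two-finger parallel gripper is mounted at the origin on the work surface. World frame = base frame: x ahead of the robot, y to its left, z up, the work surface at z = 0. Lengths are in m, angles in rad, forces in N, time in s.
With the tool pointing down it reaches from about 0.3 to 0.875 m from the base axis. Payload 6.4 kg.
Tool frame: the origin (TCP) lies midway between the tips of the shut fingers; the grasp point (between the pads) lies 19 mm behind it; z points along the fingers, y is the line along which they close (so a half turn about z gives the same grasp; the last joint's range is limited). The gripper opens to 85 mm and grips with 20 to 120 N. Pads are 22 mm wide; open, the fingers measure 114 mm over their backs; the gripper's body (76 mm by 85 mm) begins 54 mm behind the grasp point. The pads swing forward as they close: fully open they stand 13 mm farther back than shut.
Start: joints at [1.061, 0.181, 1.607, -0, 1.354, -0.206], TCP at [0.172, 0.549, 0.231] pointing down, gripper open.
Joint ranges: [-2.99, 2.99], [-0.89, 2.07], [0.3, 2.58], [-1.14, 4.28], [0, 2.63], [-3.12, 3.12]. Speed limits (rad/s): [2.57, 2.57, 3.01, 3.14, 3.14, 3.14].

### API

Orientations are given as a unit quaternion [w, x, y, z].
In Python, from station import arm gives the robot as it stands. The module is installed in compiled form; this text tells all that it offers.
- The arm moves only by the tool jog_arm, never from a script. Its argument "plan" is a list of rows, each a list of 7 numbers: the shift along the tool's x, y, z in units of 0.5 m (1.0 is 0.5 m), then the turn, a rotation vector about the tool's x, y, z in units of 45 degrees (1.0 is 45 degrees), then the opening, from -1 (shut) to 1 (fully open). In form: [[dx, dy, dz, ax, ay, az, fingers], ...]. A call has 1 to 10 rows; each row is the pose to reach, as a shift and turn from the pose commanded when the call began, along the tool's axes at that moment; what a row does not reach only later rows make up. A row lasts 1/10 s, in which the tool goes at most 50 mm and 8.59 degrees, less where a joint would pass 70% of its speed; a pose out of reach is approached as far as the arm can. A call with a number of a shift or a turn outside -1 to 1 is refused whole. A call with a gripper value outside its range is refused whole. The fingers move at their own pace and stop on an object; "newtons" is the grip in N (left out, the last holds). Time passes only in rows, so rows that repeat a pose let the fingers close. It gives the time, the measured TCP pose, the force, the opening and the grip force at its end, in the units of the state.
- arm.read_state(): the state, without advancing time (a new reading comes with each control period).
- arm.read_camera(name): name is "scene" or "top"; returns the picture (480x640x3 uint8, red, green, blue); there is no depth.
- arm.camera_params(name): a dict with "fx", "fy", "cx", "cy" (pixels), "eye" and "orientation" of the camera in the world. Camera axes: x right, y up, looking along -z (the intrinsics and any distortion apply to the point x, -y, -z); pixel columns grow to the right and rows downward; lengths in m; the calibration is good to about 2 mm. A picture is of the moment at which its call begins. camera_params takes no time and is no camera call.
- arm.hand_in(): hands the job in; it is judged then, once.
The state is a dict: "clock": time; "q": joint angles; "qd": joint speeds; "tau": joint torques, N m; "eef_pos": TCP position; "tool_rot": TCP orientation; "ft_force": force on the tool from outside, world axes, zero at the start; "ft_torque": the same for the moment, N m; "gripper_width": finger opening in m; "finger_force": force on a finger pad.
Only numpy, scipy, OpenCV 4.12 (cv2) and the standard library are available. Lean on these libraries where they do the work, as an engineer would, in place of code of your own. Each camera call takes 0.05 s, during which the arm holds its last target. There are 200 camera calls.

## Working session

There is one attempt and no reset: what is moved stays moved. The work goes in short steps, Python scripts to look and compute and a tool call to move; the robot and the scene stay as the last step left them, time stands still between calls to the robot, and variables do not carry over. Pictures are saved under pics/ and viewed, at most 10 in all, crops included, and the job is handed in when it is done.

Besides the shell and the picture viewer there is one more tool, called after ">>>" in YAML: its name, and indented under it one key for each argument. jog_arm: Moves the arm, as the interface text tells. Shifts and turns lie within -1 to 1; 1 stands for 0.5 m of shift or 45 degrees of turn. Its arguments: {"type":"object","properties":{"plan":{"type":"array"},"newtons":{"type":"number"}},"required":["plan"]}

```bash
mkdir -p pics
cat > h.py <<'E'
from station import arm
import numpy as np, cv2
from scipy.spatial.transform import Rotation as R
def rot(q): return R.from_quat([q[1],q[2],q[3],q[0]]).as_matrix()
def ray(n,u,v):
    p=arm.camera_params(n); d=np.array([(u-p['cx'])/p['fx'],-(v-p['cy'])/p['fy'],-1.])
    return np.array(p['eye']),rot(p['orientation'])@d
def onz(n,u,v,z):
    e,d=ray(n,u,v); return e+d*(z-e[2])/d[2]
def proj(n,P):
    p=arm.camera_params(n); c=rot(p['orientation']).T@(np.array(P)-p['eye'])
    return np.array([p['cx']-p['fx']*c[0]/c[2],p['cy']+p['fy']*c[1]/c[2]])
def tri(n1,a,n2,b):
    e1,d1=ray(n1,*a);e2,d2=ray(n2,*b)
    t=np.linalg.lstsq(np.c_[d1,-d2],e2-e1,rcond=None)[0]
    x,y=e1+d1*t[0],e2+d2*t[1]; return (x+y)/2,np.linalg.norm(x-y)
E
python3 - <<'E'
from h import *
for n in ('scene','top'):
    im=arm.read_camera(n); cv2.imwrite(f'pics/{n}0.png',im[:,:,::-1]); print(n,arm.camera_params(n))
s=arm.read_state(); print(s['clock'],s['eef_pos'],s['tool_rot'])
E
```

```text
scene {'fx': 553.5784309795501, 'fy': 553.5784309795501, 'cx': 329.76560238409644, 'cy': 244.18374956055365, 'eye': array([ 1.0618463 , -0.01726271,  0.86709636]), 'orientation': array([0.63748117, 0.19728339, 0.21975156, 0.71162229])}
top {'fx': 587.7085669218858, 'fy': 587.7085669218858, 'cx': 321.7017869862915, 'cy': 234.56597494183575, 'eye': array([ 0.36921335, -0.08290472,  1.01556281]), 'orientation': array([ 0.70998752,  0.06474203, -0.06427528, -0.69827994])}
0.1 [0.17177979 0.54824481 0.23049598] [-2.61338778e-04  1.51337999e-01  9.88481788e-01 -7.04506164e-04]
```

View pics/top0.png

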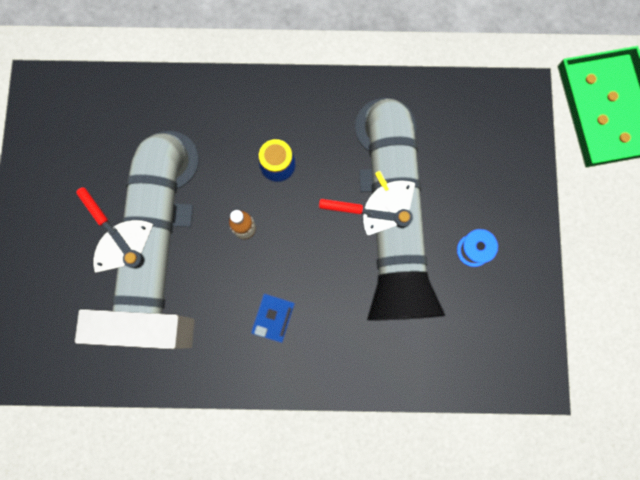

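View pics/scene0.png

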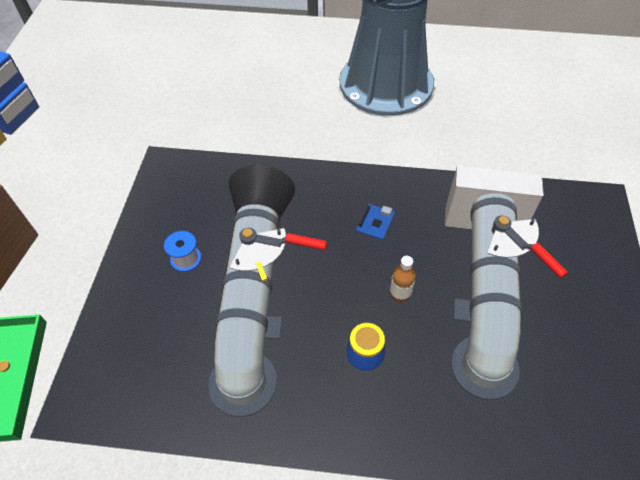

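The top view shows the slotted branch at left (spindle about 131,258; red grip 80,190 to 103,222) and the round branch at right (spindle 403,216; grip 320,204 to 362,210; clip about 381,181). The scene view shows the same parts: grips at 326,244 and 565,272, clip at 261,270.

```bash
cat > m.py <<'E'
from h import *
def blobs(im,lo,hi,amin=30,roi=None):
    h=cv2.cvtColor(im,cv2.COLOR_RGB2HSV); m=cv2.inRange(h,lo,hi)
    if lo[0]==0: m|=cv2.inRange(h,(172,)+lo[1:],(180,)+hi[1:])
    c,_=cv2.findContours(m,cv2.RETR_EXTERNAL,cv2.CHAIN_APPROX_NONE)
    return [x for x in c if cv2.contourArea(x)>=amin]
def ends(c):
    r=cv2.boxPoints(cv2.minAreaRect(c)); a,b,cc,d=r
    if np.linalg.norm(a-b)>np.linalg.norm(b-cc): return (a+d)/2,(b+cc)/2
    return (a+b)/2,(cc+d)/2
RED=((0,150,90),(6,255,255)); YEL=((24,150,120),(34,255,255)); BRA=((10,90,90),(20,220,255))
E
python3 - <<'E'
from m import *
for n in('top','scene'):
    im=cv2.cvtColor(cv2.imread(f'pics/{n}0.png'),cv2.COLOR_BGR2RGB)
    for k,c in (('RED',RED),('YEL',YEL),('BRA',BRA)):
        for b in blobs(im,*c,amin=15):
            e=ends(b); m=cv2.minAreaRect(b)
            z={'RED':.15,'YEL':.129,'BRA':.16}[k]
            print(n,k,cv2.contourArea(b),np.round(m[0],1),np.round(m[1],1),'ends',np.round(e,1).tolist(),np.round([onz(n,*x,z)[:2] for x in e],3).tolist(),'ctr',np.round(onz(n,*m[0],z)[:2],4))
E
```

```text
top RED 384.5 [340.4 206.1] [43.8  9.9] ends [[318.70001220703125, 203.0], [362.1000061035156, 209.1999969482422]] [[0.578, -0.076], [0.569, -0.141]] ctr [ 0.5734 -0.1086]
top RED 417.5 [ 91.2 205.4] [42.5 10.9] ends [[78.80000305175781, 188.10000610351562], [103.5, 222.8000030517578]] [[0.595, 0.289], [0.542, 0.247]] ctr [0.5681 0.268 ]
top YEL 69.5 [381.6 180.8] [19.7  5.8] ends [[376.0, 172.6999969482422], [387.20001220703125, 188.8000030517578]] [[0.633, -0.164], [0.607, -0.182]] ctr [ 0.6199 -0.173 ]
top YEL 807.5 [275. 155.] [32. 32.] ends [[275.0, 139.0], [275.0, 171.0]] [[0.685, -0.005], [0.633, -0.006]] ctr [ 0.6591 -0.0054]
top BRA 91.5 [130.  257.5] [11.2 10.7] ends [[125.0, 255.0], [135.0, 260.0]] [[0.492, 0.208], [0.485, 0.192]] ctr [0.4883 0.2001]
top BRA 87.0 [403.5 216. ] [10. 11.] ends [[398.0, 216.0], [409.0, 216.0]] [[0.557, -0.194], [0.558, -0.211]] ctr [ 0.5574 -0.2024]
top BRA 240.5 [241.1 223.1] [19.7 22.6] ends [[231.5, 229.0], [250.6999969482422, 217.1999969482422]] [[0.533, 0.053], [0.552, 0.025]] ctr [0.5426 0.039 ]
top BRA 272.0 [274.9 154.3] [18.3 19.2] e
[... 1316 characters left out ...]
222 -0.1737]
scene BRA 61.5 [  4.  365.5] [9. 8.] ends [[4.0, 361.0], [4.0, 370.0]] [[0.82, -0.486], [0.832, -0.481]] ctr [ 0.826  -0.4836]
scene BRA 368.0 [367.  337.5] [21. 22.] ends [[356.0, 337.5], [378.0, 337.5]] [[0.733, -0.016], [0.73, 0.014]] ctr [ 0.7316 -0.0012]
scene BRA 319.5 [403.2 276.8] [21.7 20.1] ends [[392.5, 274.8999938964844], [413.8999938964844, 278.70001220703125]] [[0.626, 0.029], [0.629, 0.061]] ctr [0.6278 0.0452]
scene BRA 63.0 [247. 233.] [ 8. 10.] ends [[242.0, 233.0], [252.0, 233.0]] [[0.575, -0.209], [0.574, -0.193]] ctr [ 0.5745 -0.2011]
scene BRA 62.0 [503.5 220.5] [9. 9.] ends [[503.5, 216.0], [503.5, 225.0]] [[0.496, 0.201], [0.515, 0.2]] ctr [0.5055 0.2006]
```

Run:
```python
from m import *
I={n:cv2.cvtColor(cv2.imread(f'pics/{n}0.png'),cv2.COLOR_BGR2RGB) for n in('top','scene')}
ang=lambda v:np.degrees(np.arctan2(v[1],v[0]))
for nm,kt,ks,ti,si,to,so in (('slot',(130,257.5),(503.5,220.5),(103.5,222.8),(533,244),(78.8,188.1),(564,275)),('round',(403.5,216),(247,233),(362.1,209.2),(285.2,236.9),(318.7,203),(325.8,245.1))):
    K,r=tri('top',kt,'scene',ks); A,ra=tri('top',ti,'scene',si); B,rb=tri('top',to,'scene',so)
    d=(B-A)[:2]; print(nm,'knob',K.round(4),r.round(4),'in',A.round(4),ra.round(4),'out',B.round(4),rb.round(4),'len',np.linalg.norm(d).round(4),'ang',ang(d).round(1),'ang knob->out',ang(B[:2]-K[:2]).round(1),'dist',np.linalg.norm(B[:2]-K[:2]).round(4))
K=tri('top',(403.5,216),'scene',(247,233))[0]
C1,r1=tri('top',(376,172.7),'scene',(264.1,279)); C0,r0=tri('top',(387.2,188.8),'scene',(257.5,262.6)); C,r=tri('top',(381.6,180.8),'scene',(260.8,270.8))
print('clip',C0.round(4),C1.round(4),C.round(4),r,'own',ang(C1-C0).round(1),'from knob',ang(C-K).round(1),np.linalg.norm((C-K)[:2]).round(4),ang(C1-K).round(1))
# hood top face
h=cv2.cvtColor(I['top'],cv2.COLOR_RGB2HSV); m=cv2.inRange(h,(0,0,190),(180,60,255)); m[:, :60]=0;m[:,200:]=0;m[:300]=0;m[380:]=0
c=max(cv2.findContours(m,0,1)[0],key=cv2.contourArea); r=cv2.minAreaRect(c); 
P=np.array([onz('top',*p,.124)[:2] for p in cv2.boxPoints(r)]); print('hood',r,P.round(4).tolist(),[ang(P[(i+1)%4]-P[i]).round(1) for i in range(4)],[np.linalg.norm(P[(i+1)%4]-P[i]).round(4) for i in range(4)])
ax=[rot(arm.read_state()['tool_rot'])[:,i] for i in range(3)]; print(np.round(ax,3).tolist())
```

```text
slot knob [0.4909 0.2063 0.1414] 0.0001 in [0.5411 0.2459 0.1527] 0.0005 out [0.5938 0.287  0.1533] 0.0013 len 0.0669 ang 38.0 ang knob->out 38.1 dist 0.1308
round knob [ 0.5616 -0.2054  0.1413] 0.001 in [ 0.569  -0.1416  0.1508] 0.0007 out [ 0.5775 -0.076   0.1507] 0.0007 len 0.0662 ang 82.6 ang knob->out 83.0 dist 0.1304
clip [ 0.6074 -0.1818  0.1282] [ 0.6342 -0.1656  0.1252] [ 0.6207 -0.1737  0.1264] 0.0009493856923418278 own 31.0 from knob 28.2 0.067 28.8
hood ((126.2637939453125, 325.5155029296875), (100.76699829101562, 39.637367248535156), 3.3664603233337402) [[0.3643, 0.2846], [0.4231, 0.2865], [0.4167, 0.1342], [0.3582, 0.1341]] [np.float64(1.9), np.float64(-92.4), np.float64(-179.9), np.float64(87.7)] [np.float64(0.0588), np.float64(0.1525), np.float64(0.0586), np.float64(0.1507)]
[[-0.954, 0.299, 0.0], [0.299, 0.954, -0.001], [-0.001, -0.001, -1.0]]
```

```bash
cat > w.py <<'E'
from h import *
S={'slot':np.array([.491,.2065]),'round':np.array([.5612,-.2058])}
def at(b,phi,off,z,r=.11):  # off>0: clockwise side of lever
    p=np.radians(phi); u=np.array([np.cos(p),np.sin(p)]); n=np.array([u[1],-u[0]])
    return np.r_[S[b]+r*u+off*n,z],phi
def row(T,s=None):  # target -> row in tool units
    s=s or arm.read_state(); M=rot(s['tool_rot']); P,phi=T
    a=np.degrees(np.arctan2(M[1,1],M[0,1])); d=M.T@(P-s['eef_pos'])/.5
    t=((phi-a+90)%180-90) if abs(phi-a)>90 else phi-a
    # keep tool vertical too
    Y=np.array([np.cos(np.radians(a+t)),np.sin(np.radians(a+t)),0]);Z=np.array([0,0,-1.]);D=np.c_[np.cross(Y,Z),Y,Z]
    rv=R.from_matrix(M.T@D).as_rotvec()/(np.pi/4)
    return np.round(np.r_[d,rv],3).tolist()
E
python3 -c "
from w import *
print(row(at('slot',38.1,.045,.23)))"
```

```text
[-1.012, -0.331, 0.001, -0.002, 0.0, 0.766]
```

>>> jog_arm:
  plan:
    - [-1.0,-0.33,0,0,0,0.77,-1]
    - [-1.0,-0.33,0,0,0,0.77,-1]
    - [-1.0,-0.33,0,0,0,0.77,-1]
    - [-1.0,-0.33,0,0,0,0.77,-1]
    - [-1.0,-0.33,0,0,0,0.77,-1]
    - [-1.0,-0.33,0,0,0,0.77,-1]
    - [-1.0,-0.33,0,0,0,0.77,-1]
    - [-1.0,-0.33,0,0,0,0.77,-1]
    - [-1.0,-0.33,0,0,0,0.77,-1]
    - [-1.0,-0.33,0,0,0,0.77,-1]

```text
clock: 1.1
eef_pos: [0.5794, 0.2556, 0.2308]
tool_rot: [-0.0, 0.439, 0.899, -0.0]
ft_force: [0.3, 0.4, 0.1]
gripper_width: -0.0001
finger_force: 0.0
```

>>> jog_arm:
  plan:
    - [0,0,0,0,0,0,-1]
    - [0,0,0,0,0,0,-1]
    - [0,0,0,0,0,0,-1]
    - [0,0,0,0,0,0,-1]

```text
clock: 1.5
eef_pos: [0.577, 0.2583, 0.2312]
tool_rot: [-0.0, 0.438, 0.899, -0.0]
ft_force: [0.1, -0.4, 0.0]
gripper_width: -0.0
finger_force: 0.0
```

```bash
python3 -c "
from w import *
s=arm.read_state();print(s['clock'],s['eef_pos'],s['ft_force'],s['gripper_width'],row(at('slot',38.1,.045,.23)),row(at('slot',38.1,.045,.14)))"
```

```text
1.5 [0.57700413 0.25828193 0.23122818] [ 0.14691075 -0.43284493  0.02008214] -1.4333069208998251e-05 [-0.065, 0.021, 0.002, -0.0, -0.001, -0.001] [-0.065, 0.021, 0.182, -0.0, -0.001, -0.001]
```

>>> jog_arm:
  plan:
    - [-0.065,0.02,0,0,0,0,-1]
    - [-0.065,0.02,0,0,0,0,-1]
    - [-0.065,0.02,0.08,0,0,0,-1]
    - [-0.065,0.02,0.15,0,0,0,-1]
    - [-0.065,0.02,0.186,0,0,0,-1]
    - [-0.065,0.02,0.186,0,0,0,-1]
    - [-0.065,0.02,0.186,0,0,0,-1]

```text
clock: 2.2
eef_pos: [0.6057, 0.2386, 0.139]
tool_rot: [0.0, 0.438, 0.899, 0.0]
ft_force: [-0.1, -0.1, 0.5]
gripper_width: -0.0001
finger_force: 0.0
```

```bash
python3 -c "
from w import *
s=arm.read_state();print(s['clock'],s['eef_pos'],s['ft_force'])
for f,o in [(38,.03),(38,.022),(40,.0185),(44,.0185),(48,.0185),(52,.0185),(56,.0185),(60,.0185),(64,.0185),(68,.0185)]:print(row(at('slot',f,o,.138),s))"
```

```text
2.2 [0.60565012 0.23857947 0.13895153] [-0.08327915 -0.05377012  0.48305947]
[0.031, -0.0, 0.002, 0.0, -0.0, 0.0]
[0.047, -0.0, 0.002, 0.0, -0.0, 0.0]
[0.061, 0.001, 0.002, 0.0, -0.0, -0.044]
[0.077, 0.002, 0.002, 0.0, -0.0, -0.133]
[0.092, 0.003, 0.002, 0.0, 0.0, -0.222]
[0.108, 0.002, 0.002, 0.0, 0.0, -0.311]
[0.123, 0.001, 0.002, 0.0, 0.0, -0.4]
[0.139, -0.002, 0.002, 0.0, 0.0, -0.489]
[0.154, -0.006, 0.002, 0.0, 0.0, -0.578]
[0.169, -0.011, 0.002, 0.0, 0.0, -0.666]
```

>>> jog_arm:
  plan:
    - [0.031,0,0,0,0,0,-1]
    - [0.041,0,0,0,0,0,-1]
    - [0.047,0,0,0,0,0,-1]
    - [0.053,0,0,0,0,0,-1]
    - [0.057,0,0,0,0,-0.02,-1]
    - [0.061,0,0,0,0,-0.044,-1]
    - [0.069,0,0,0,0,-0.09,-1]
    - [0.077,0.002,0,0,0,-0.133,-1]
    - [0.085,0.002,0,0,0,-0.178,-1]
    - [0.092,0.003,0,0,0,-0.222,-1]

```text
clock: 3.2
eef_pos: [0.5789, 0.2749, 0.1385]
tool_rot: [0.0, 0.358, 0.934, -0.0]
ft_force: [1.8, -2.9, 1.6]
gripper_width: 0.0
finger_force: 1.3
```

```bash
python3 -c "
from w import *
s=arm.read_state();print(s['clock'],s['eef_pos'],s['ft_force'])
for f in range(50,70,2):print(row(at('slot',f,.0185,.138),s))"
```

```text
3.2 [0.57894566 0.27485223 0.13846357] [ 1.79864778 -2.94042808  1.59175545]
[0.01, 0.002, 0.001, -0.0, 0.0, -0.043]
[0.018, 0.003, 0.001, -0.0, 0.0, -0.087]
[0.025, 0.003, 0.001, -0.0, 0.0, -0.131]
[0.033, 0.004, 0.001, -0.0, 0.0, -0.176]
[0.041, 0.004, 0.001, -0.0, 0.0, -0.22]
[0.049, 0.004, 0.001, -0.0, 0.0, -0.265]
[0.057, 0.003, 0.001, -0.0, 0.0, -0.309]
[0.064, 0.002, 0.001, -0.0, 0.0, -0.354]
[0.072, 0.001, 0.001, -0.0, 0.0, -0.398]
[0.08, 0.0, 0.001, -0.0, 0.0, -0.443]
```

>>> jog_arm:
  plan:
    - [0.01,0.002,0,0,0,-0.043,-1]
    - [0.018,0.003,0,0,0,-0.087,-1]
    - [0.025,0.003,0,0,0,-0.131,-1]
    - [0.033,0.004,0,0,0,-0.176,-1]
    - [0.041,0.004,0,0,0,-0.22,-1]
    - [0.049,0.004,0,0,0,-0.265,-1]
    - [0.057,0.003,0,0,0,-0.309,-1]
    - [0.064,0.002,0,0,0,-0.354,-1]
    - [0.072,0.001,0,0,0,-0.398,-1]
    - [0.08,0,0,0,0,-0.443,-1]

```text
clock: 4.2
eef_pos: [0.5489, 0.3017, 0.1381]
tool_rot: [-0.0, 0.191, 0.982, -0.0]
ft_force: [1.9, -2.3, -0.0]
gripper_width: 0.0002
finger_force: 1.3
```

```bash
python3 -c "
from w import *
s=arm.read_state();print(s['clock'],s['eef_pos'],s['ft_force'])
for f in range(70,85,2):print(row(at('slot',f,.0185,.138),s))"
```

```text
4.2 [0.54886639 0.30172583 0.13810212] [ 1.91770082 -2.27333366 -0.0452857 ]
[0.007, 0.001, 0.0, -0.0, -0.0, -0.044]
[0.014, 0.002, 0.0, -0.0, -0.0, -0.088]
[0.022, 0.003, 0.0, -0.0, -0.0, -0.133]
[0.03, 0.003, 0.0, -0.0, -0.0, -0.177]
[0.038, 0.003, 0.0, -0.0, -0.0, -0.221]
[0.046, 0.003, 0.0, -0.0, -0.0, -0.266]
[0.053, 0.003, 0.0, -0.0, -0.0, -0.31]
[0.061, 0.002, 0.0, -0.0, -0.0, -0.355]
```

>>> jog_arm:
  plan:
    - [0.007,0.001,0,0,0,-0.044,-1]
    - [0.014,0.002,0,0,0,-0.088,-1]
    - [0.022,0.003,0,0,0,-0.133,-1]
    - [0.03,0.003,0,0,0,-0.177,-1]
    - [0.038,0.003,0,0,0,-0.221,-1]
    - [0.046,0.003,0,0,0,-0.266,-1]
    - [0.053,0.003,0,0,0,-0.31,-1]
    - [0.061,0.002,0,0,0,-0.355,-1]

```text
clock: 5.0
eef_pos: [0.5212, 0.3143, 0.1382]
tool_rot: [0.0, 0.052, 0.999, 0.0]
ft_force: [3.1, -1.9, 0.1]
gripper_width: -0.0002
finger_force: 1.3
```

```bash
python3 -c "
from w import *
s=arm.read_state();print(s['clock'],s['eef_pos'],s['ft_force'])
for f in (85,86,87,88,89):print(row(at('slot',f,.0185,.138),s))"
```

```text
5.0 [0.52119532 0.31429141 0.13822876] [ 3.07963684 -1.91528812  0.05603768]
[0.004, -0.0, 0.0, 0.0, 0.0, -0.022]
[0.008, 0.0, 0.0, 0.0, 0.0, -0.044]
[0.012, 0.001, 0.0, 0.0, 0.0, -0.067]
[0.016, 0.001, 0.0, 0.0, 0.0, -0.089]
[0.02, 0.002, 0.0, 0.0, 0.0, -0.111]
```

>>> jog_arm:
  plan:
    - [0.004,0,0,0,0,-0.022,-1]
    - [0.006,0,0,0,0,-0.033,-1]
    - [0.008,0,0,0,0,-0.044,-1]
    - [0.01,0,0,0,0,-0.055,-1]

```text
clock: 5.4
eef_pos: [0.5165, 0.3151, 0.1383]
tool_rot: [0.0, 0.032, 0.999, 0.0]
ft_force: [3.8, 1.2, -1.0]
gripper_width: 0.0002
finger_force: 1.4
```

>>> jog_arm:
  plan:
    - [0.001,0,0,0,0,0,-1]
    - [0.002,0,0,0,0,0,-1]

```text
clock: 5.6
eef_pos: [0.5155, 0.3149, 0.1384]
tool_rot: [0.0, 0.032, 0.999, 0.0]
ft_force: [2.2, 2.9, -0.9]
gripper_width: 0.0002
finger_force: 1.4
```

Run:
```python
from m import *
im=arm.read_camera('top'); s=arm.read_state(); print(s['clock'],s['eef_pos'],s['ft_force'])
cv2.imwrite('pics/top1.png',im[:,:,::-1])
```

```text
5.65 [0.51545997 0.31489833 0.1384029 ] [ 3.67974136  1.51695352 -0.3848931 ]
```

View pics/top1.png

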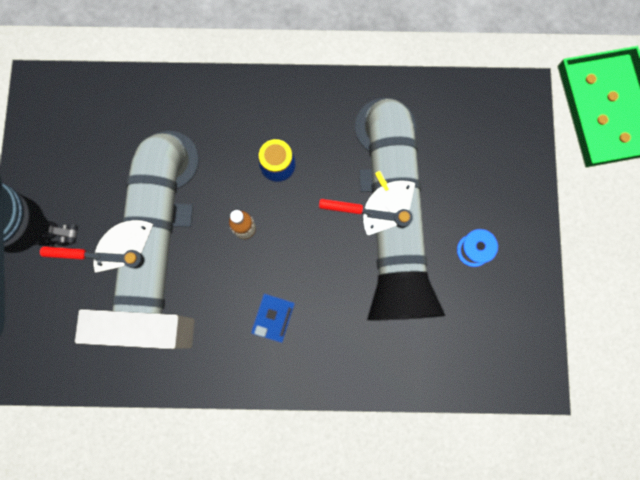

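The slotted lever now runs from (131,258) to (42,252), nearly across its duct, with the finger on its upper side; everything else is where it was. Force is still just friction, so I'll creep on to the stop.

>>> jog_arm:
  plan:
    - [0.002,0,0,0,0,-0.01,-1]
    - [0.004,0,0,0,0,-0.02,-1]

```text
clock: 5.85
eef_pos: [0.5146, 0.315, 0.1386]
tool_rot: [0.001, 0.024, 1.0, 0.0]
ft_force: [9.4, 3.5, -4.5]
gripper_width: -0.0001
finger_force: 4.5
```

>>> jog_arm:
  plan:
    - [0.002,0,0,0,0,-0.01,-1]
    - [0.003,0,0,0,0,-0.01,-1]

```text
clock: 6.05
eef_pos: [0.5145, 0.315, 0.1387]
tool_rot: [0.003, 0.02, 1.0, 0.001]
ft_force: [13.7, 3.4, -7.8]
gripper_width: 0.0
finger_force: 6.4
```

>>> jog_arm:
  plan:
    - [0.001,0,0,0,0,0,-1]
    - [0.002,0,0,0,0,0,-1]

```text
clock: 6.25
eef_pos: [0.5144, 0.315, 0.1388]
tool_rot: [0.004, 0.021, 1.0, 0.001]
ft_force: [17.2, 3.4, -8.2]
gripper_width: 0.0001
finger_force: 8.0
```

Run:
```python
from m import *
im=arm.read_camera('top');s=arm.read_state(); print(s['clock'],s['eef_pos'],s['ft_force'])
for b in blobs(im,*RED):
    e=ends(b); P=[onz('top',*x,.15)[:2] for x in e]; d=P[0]-P[1]; print(np.round(P,4).tolist(),np.degrees(np.arctan2(d[1],d[0])), np.degrees(np.arctan2(*(P[0]-[.491,.2065])[::-1])))
```

```text
6.3 [0.51445607 0.31505184 0.13879671] [15.24585044  3.1673253  -8.27636678]
[[0.4964, 0.3396], [0.4932, 0.271]] 87.35662245770334 87.68855294125123
[[0.5778, -0.0757], [0.5693, -0.1414]] 82.61293867378461 -72.90582657586248
```

>>> jog_arm:
  plan:
    - [-0.02,0,0,0,0,0,-1]
    - [-0.06,0,0,0,0,0,-1]
    - [-0.06,0,0,0,0,0,-1]
    - [-0.06,0,-0.08,0,0,0,-1]
    - [-0.06,0,-0.18,0,0,0,-1]
    - [-0.06,0,-0.18,0,0,0,-1]
    - [-0.06,0,-0.18,0,0,0,-1]

```text
clock: 7.0
eef_pos: [0.5409, 0.314, 0.23]
tool_rot: [0.001, 0.02, 1.0, 0.0]
ft_force: [0.0, -0.3, -1.1]
gripper_width: -0.0005
finger_force: 0.0
```

Run:
```python
from w import *
s=arm.read_state(); print(s['clock'],s['eef_pos'],s['ft_force'],row(at('round',82.8,-.045,.23)))
```

```text
7.0 [0.54086031 0.31396143 0.22999399] [ 0.01286789 -0.30942472 -1.14410858] [-0.012, -0.81, -0.001, 0.001, 0.002, 0.109]
```

>>> jog_arm:
  plan:
    - [-0.012,-0.81,0,0,0,0.11,-1]
    - [-0.012,-0.81,0,0,0,0.11,-1]
    - [-0.012,-0.81,0,0,0,0.11,-1]
    - [-0.012,-0.81,0,0,0,0.11,-1]
    - [-0.012,-0.81,0,0,0,0.11,-1]
    - [-0.012,-0.81,0,0,0,0.11,-1]
    - [-0.012,-0.81,0,0,0,0.11,-1]
    - [-0.012,-0.81,0,0,0,0.11,-1]
    - [-0.012,-0.81,0,0,0,0.11,-1]
    - [-0.012,-0.81,0,0,0,0.11,-1]

```text
clock: 8.0
eef_pos: [0.529, -0.0919, 0.2265]
tool_rot: [-0.002, 0.065, 0.998, 0.001]
ft_force: [0.8, 0.8, -0.2]
gripper_width: -0.0002
finger_force: 0.0
```

Run:
```python
from w import *
s=arm.read_state(); print(s['clock'],s['eef_pos'],s['ft_force'],row(at('round',82.8,-.045,.138)))
```

```text
8.0 [ 0.52900349 -0.09194811  0.2265295 ] [ 0.84057646  0.76689432 -0.21652121] [-0.003, 0.002, 0.177, 0.002, -0.005, -0.006]
```

>>> jog_arm:
  plan:
    - [0,0,0.09,0,0,0,-1]
    - [0,0,0.175,0,0,0,-1]
    - [0,0,0.175,0,0,0,-1]
    - [0,0,0.175,0,0,0,-1]

```text
clock: 8.4
eef_pos: [0.5297, -0.0894, 0.1403]
tool_rot: [-0.001, 0.063, 0.998, 0.001]
ft_force: [-0.0, 0.0, -0.3]
gripper_width: 0.0
finger_force: 0.0
```

Run:
```python
from w import *
s=arm.read_state(); print(s['clock'],s['eef_pos'],s['ft_force'])
for f,o in [(82.8,.03),(82.8,.022),(80,.0185),(76,.0185),(72,.0185),(68,.0185),(64,.0185)]:print(row(at('round',f,-o,.138),s))
```

```text
8.4 [ 0.52967282 -0.08936408  0.14033756] [-0.007735    0.03820753 -0.29156692]
[-0.032, -0.003, 0.005, 0.001, -0.004, 0.001]
[-0.048, -0.003, 0.005, 0.001, -0.004, 0.001]
[-0.066, -0.002, 0.004, 0.001, -0.004, 0.063]
[-0.081, -0.0, 0.004, 0.001, -0.004, 0.152]
[-0.097, -0.0, 0.004, 0.001, -0.004, 0.241]
[-0.112, -0.001, 0.004, 0.001, -0.004, 0.329]
[-0.128, -0.003, 0.004, 0.001, -0.004, 0.418]
```

>>> jog_arm:
  plan:
    - [-0.032,0,0.004,0,0,0,-1]
    - [-0.042,0,0.004,0,0,0,-1]
    - [-0.048,0,0.004,0,0,0,-1]
    - [-0.054,0,0.004,0,0,0,-1]
    - [-0.06,0,0.004,0,0,0.03,-1]
    - [-0.066,0,0.004,0,0,0.063,-1]
    - [-0.073,0,0.004,0,0,0.108,-1]
    - [-0.081,0,0.004,0,0,0.152,-1]
    - [-0.089,0,0.004,0,0,0.196,-1]
    - [-0.097,0,0.004,0,0,0.241,-1]

```text
clock: 9.4
eef_pos: [0.5782, -0.0968, 0.1386]
tool_rot: [-0.001, 0.159, 0.987, 0.0]
ft_force: [-1.4, 2.3, 1.3]
gripper_width: -0.0002
finger_force: 1.4
```

Run:
```python
from w import *
s=arm.read_state(); print(s['clock'],s['eef_pos'],s['ft_force'])
for f in range(70,50,-2):print(row(at('round',f,-.0185,.138),s))
```

```text
9.4 [ 0.57823295 -0.0968172   0.1386028 ] [-1.42059805  2.25720029  1.28210085]
[-0.006, 0.003, 0.001, 0.001, -0.002, 0.038]
[-0.013, 0.004, 0.001, 0.001, -0.002, 0.083]
[-0.021, 0.005, 0.001, 0.001, -0.002, 0.127]
[-0.029, 0.005, 0.001, 0.001, -0.002, 0.171]
[-0.037, 0.005, 0.001, 0.001, -0.002, 0.216]
[-0.044, 0.005, 0.001, 0.001, -0.002, 0.26]
[-0.052, 0.005, 0.001, 0.001, -0.002, 0.305]
[-0.06, 0.004, 0.001, 0.001, -0.002, 0.349]
[-0.068, 0.003, 0.001, 0.001, -0.002, 0.394]
[-0.075, 0.002, 0.001, 0.001, -0.002, 0.438]
```

>>> jog_arm:
  plan:
    - [-0.006,0.002,0,0,0,0.038,-1]
    - [-0.013,0.004,0,0,0,0.083,-1]
    - [-0.021,0.005,0,0,0,0.127,-1]
    - [-0.029,0.005,0,0,0,0.171,-1]
    - [-0.037,0.005,0,0,0,0.216,-1]
    - [-0.044,0.005,0,0,0,0.26,-1]
    - [-0.052,0.005,0,0,0,0.305,-1]
    - [-0.06,0.004,0,0,0,0.349,-1]
    - [-0.068,0.003,0,0,0,0.394,-1]
    - [-0.075,0.002,0,0,0,0.438,-1]

```text
clock: 10.4
eef_pos: [0.614, -0.1081, 0.1385]
tool_rot: [-0.001, 0.326, 0.946, -0.0]
ft_force: [-2.9, 1.0, 1.8]
gripper_width: -0.0001
finger_force: 1.3
```

Run:
```python
from w import *
s=arm.read_state(); print(s['clock'],s['eef_pos'],s['ft_force'])
for f in range(50,33,-2):print(row(at('round',f,-.0185,.138),s))
```

```text
10.4 [ 0.61402913 -0.10813461  0.13848192] [-2.92452275  0.99305402  1.78010182]
[-0.008, 0.002, 0.001, -0.001, -0.002, 0.044]
[-0.015, 0.003, 0.001, -0.001, -0.002, 0.089]
[-0.023, 0.004, 0.001, -0.001, -0.002, 0.133]
[-0.031, 0.004, 0.001, -0.001, -0.002, 0.178]
[-0.039, 0.004, 0.001, -0.001, -0.002, 0.222]
[-0.047, 0.004, 0.001, -0.001, -0.002, 0.267]
[-0.054, 0.003, 0.001, -0.001, -0.002, 0.311]
[-0.062, 0.003, 0.001, -0.001, -0.002, 0.355]
[-0.07, 0.002, 0.001, -0.001, -0.002, 0.4]
```

>>> jog_arm:
  plan:
    - [-0.008,0.002,0,0,0,0.044,-1]
    - [-0.015,0.003,0,0,0,0.089,-1]
    - [-0.023,0.004,0,0,0,0.133,-1]
    - [-0.031,0.004,0,0,0,0.178,-1]
    - [-0.039,0.004,0,0,0,0.222,-1]
    - [-0.047,0.004,0,0,0,0.267,-1]
    - [-0.054,0.003,0,0,0,0.311,-1]
    - [-0.062,0.003,0,0,0,0.355,-1]
    - [-0.062,0.003,0,0,0,0.355,-1]

```text
clock: 11.3
eef_pos: [0.6397, -0.1261, 0.1383]
tool_rot: [-0.0, 0.453, 0.891, -0.0]
ft_force: [-1.7, 0.1, -0.3]
gripper_width: 0.0002
finger_force: 0.2
```

```bash
cat > look.py <<'E'
from m import *; from w import *; import sys
s=arm.read_state(); print(s['clock'],s['eef_pos'],s['ft_force'])
for n in('top','scene'):
    im=arm.read_camera(n); cv2.imwrite(f'pics/{n}{sys.argv[1]}.png',im[:,:,::-1])
    for c,z in((RED,.15),(YEL,.129)):
      for b in blobs(im,*c,amin=20):
        e=ends(b); P=np.array([onz(n,*x,z)[:2] for x in e]); 
        for k in S:
            r=np.linalg.norm(P-S[k],axis=1)
            if r.max()<.14:
                o,i=P[r.argmax()],P[r.argmin()]; m=P.mean(0)-S[k]; d=o-i
                print(n,k,z,'own',np.degrees(np.arctan2(d[1],d[0])).round(1),'from spindle',np.degrees(np.arctan2(m[1],m[0])).round(1),r.round(3))
E
python3 look.py 2; python3 -c "
from w import *
for f in (32,31,30,29,28,27,26):print(f,row(at('round',f,-.0185,.138)))"
```

```text
11.3 [ 0.63974934 -0.12607793  0.13833405] [-1.74970581  0.12921666 -0.2655169 ]
top slot 0.15 own 87.6 from spindle 87.7 [0.133 0.065]
scene round 0.15 own 34.9 from spindle 36.4 [0.062 0.132]
scene slot 0.15 own 87.1 from spindle 88.5 [0.065 0.131]
scene round 0.129 own 28.6 from spindle 27.7 [0.053 0.086]
32 [-0.015, 0.001, 0.001, 0.0, 0.0, 0.093]
31 [-0.019, 0.001, 0.001, 0.0, 0.0, 0.115]
30 [-0.023, 0.001, 0.001, 0.0, 0.0, 0.138]
29 [-0.027, 0.002, 0.001, 0.0, 0.0, 0.16]
28 [-0.031, 0.002, 0.001, 0.0, 0.0, 0.182]
27 [-0.035, 0.002, 0.001, 0.0, 0.0, 0.204]
26 [-0.038, 0.002, 0.001, 0.0, 0.0, 0.227]
```

>>> jog_arm:
  plan:
    - [-0.008,0.001,0,0,0,0.045,-1]
    - [-0.015,0.001,0,0,0,0.093,-1]
    - [-0.023,0.001,0,0,0,0.138,-1]
    - [-0.027,0.002,0,0,0,0.16,-1]
    - [-0.029,0.002,0,0,0,0.17,-1]
    - [-0.029,0.002,0,0,0,0.17,-1]

```text
clock: 12.0
eef_pos: [0.6493, -0.1367, 0.1387]
tool_rot: [-0.0, 0.511, 0.86, 0.0]
ft_force: [-0.8, 2.3, -1.1]
gripper_width: 0.0002
finger_force: 1.1
```

>>> jog_arm:
  plan:
    - [0.02,0,0,0,0,0,-1]
    - [0.06,0,0,0,0,0,-1]
    - [0.06,0,-0.05,0,0,0,-1]
    - [0.06,0,-0.15,0,0,0,-1]
    - [0.1,0.1,-0.25,0,0,0,-1]
    - [0.2,0.1,-0.25,0,0,0,-1]
    - [0.3,0.1,-0.25,0,0,0,-1]
    - [0.4,0.1,-0.25,0,0,0,-1]
    - [0.4,0.1,-0.25,0,0,0,-1]
    - [0.4,0.1,-0.25,0,0,0,-1]

```text
clock: 13.0
eef_pos: [0.5969, 0.0643, 0.2645]
tool_rot: [0.001, 0.51, 0.86, 0.0]
ft_force: [-0.0, -0.3, 0.4]
gripper_width: 0.0001
finger_force: 0.0
```

```bash
python3 look.py 3
```

```text
13.0 [0.59686298 0.06428561 0.26447439] [-0.01567581 -0.34188956  0.3874354 ]
top round 0.15 own 25.9 from spindle 29.5 [0.131 0.065]
scene round 0.15 own 28.5 from spindle 29.0 [0.061 0.132]
scene slot 0.15 own 88.2 from spindle 88.4 [0.065 0.132]
```

View pics/top3.png

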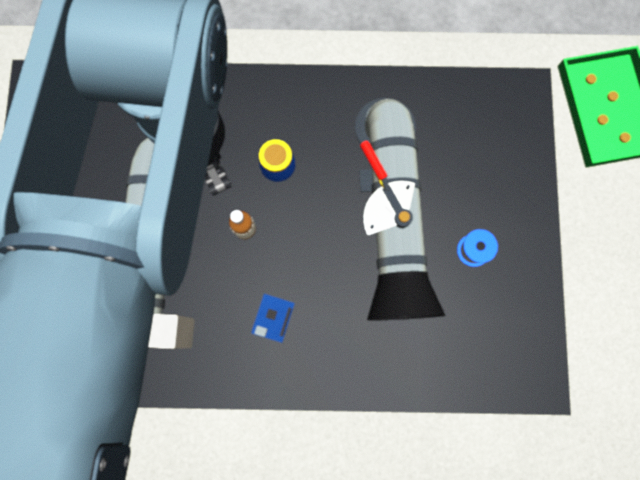

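View pics/scene3.png

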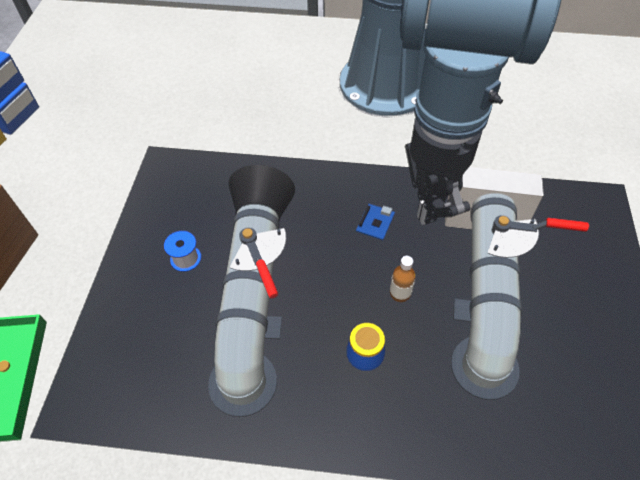

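The round lever now covers the clip in both views: scene grip 260,262 to 275,295, top grip 363,142 to 383,178. Its angle measures about 29° against the clip's 28 to 29°. The slotted lever lies square across its duct, the bystanders have not moved, and the arm is clear.

```bash
python3 -c "
from station import arm
print(arm.hand_in())"
```

```text
the job is handed in; nothing more can be done
None
```

The job is handed in, though no verdict came back: the slotted hood's lever is shut against its stop, the round nozzle's lever lies over the yellow clip to within about 1° by my measurement, and no bystander had visibly moved.

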